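# Slide a battery pack home under the drag spring of its charging dock

## Task

Dock the battery pack with the fingertips: press it down hard on its thumb step against the sprung lift plate and, keeping it pressed down, slide it under the bridge and the steel drag spring until it is fully home against the terminals. Then push the start key fully in and let it come back out. Press and push only: do not lift the pack, do not push the start key in before the pack is home, and leave the loose things around the dock where they lie.

Things in the scene. Friction and masses are not known exactly. Their poses are not given: they have to be found in the camera images.
- dock: Black charging dock, fixed, 210 x 84 mm. Origin on the table, z up; x points the way the pack slides in, from the open rear end (x = -102 mm) to the terminal block (x = 75 to 108 mm, 36 mm high), and roughly to world +x, away from the robot; y to the left of that. The pack's channel lies along x between side walls 57 mm apart, 21 mm high.
- bridge_under (a point): Middle of the lower rear edge of the fixed aluminium bridge across the channel, 28.5 mm above the table, 19 mm ahead of the dock's origin. The bridge is 10 mm thick along the channel and 44 mm high with its screws. The pack at its raised start height strikes it.
- terminals (a point): Foot of the terminal face that closes the channel, 75 mm ahead of the dock's origin, 10 mm above the table. The pack is home when its front face meets it; the pack's origin is then 25 mm ahead of the dock's origin.
- pack: Grey flat battery pack, 100 mm long (its x, towards the terminals), 54 wide, 16 high, 0.1 to 0.16 kg. Origin: centre of its underside. Its rear 30 mm is a thumb step 13 mm high, ending in a 3 mm riser that fingertips can push on, 20 mm behind the origin. Starts on the lift plate, origin 18 mm up and 35 to 45 mm behind the dock's origin; it must be 6 mm or more lower to pass the bridge (fully down: 10 mm up).
- thumb_step (a point): Middle of the top of the pack's ribbed thumb step (30 mm long, 54 mm wide): 35 mm behind the pack's origin, 13 mm above its underside, 15 mm behind the riser. When the pack is home it lies 29 mm behind the near face of the bridge.
- lift_plate (a joint): Sprung aluminium plate in the floor of the channel that carries the pack, in m: 0 = up, 0.008 = pressed fully down. It pushes up with about 7 N when up and 11 N when fully down, and always stays level.
- leaf (a joint): Forked steel drag spring, 36 mm wide, clamped on the bridge and sloping down over the channel to its rolled tip 66 mm ahead of the dock's origin, in rad: 0 = at rest, tip 23 mm above the table; about 0.06 when the pressed-down pack lies under it. It bears on the pack with about 11 N, which keeps it down and adds drag: the last 15 mm take up to 20 N.
- start_top (a point): Centre of the top of the grey round start key, 16 mm across, on top of the terminal block: 91.5 mm straight ahead of the dock's origin, 42 mm above the table; it stands 6 mm proud of the block.
- start_key (a joint): Start key, in m: 0 = out, 0.004 = fully in. Springs back. Takes about 5 N.
- usb_stick: Loose memory stick, 52 x 18 x 9 mm, on the table to the right of the dock; stays where it is.
- wick_reel: Loose flat reel of solder wick, 45 mm across, 10 mm high, on the table beyond the dock; stays where it is.
- marker: Loose black marker pen, 135 mm long, 12 mm thick, on the table to the left of the dock; stays where it is.
There are look-alikes about, which are no part of the job. What is shaped like the pack but yellow is not meant.

How it is judged:
On the way, in this order (a step that is already met when the one before it is completed fails the run):
1. the pack is pressed down and its front has passed under the bridge (x of pack in the frame of dock above -0.025 m and value of joint lift_plate above 0.005 m), for 0.05 s.
2. the pack is home against the terminals under the drag spring (x of pack in the frame of dock above 0.0225 m and value of joint leaf above 0.04 rad), for 0.2 s.
3. the start key is pushed in (value of joint start_key above 0.003 m), for 0.05 s.
At the end, for the whole second after the job is handed in: The pack rests within 2.5 mm of the terminals and within 2.5 mm of its lowest height, held down by the deflected drag spring; the start key has been pushed in by at least 3 mm after that and is out again (all of step 2 and z of pack in the frame of dock below 0.0125 m and value of joint start_key below 0.001 m and linear speed of pack below 0.01 m/s); the robot touches nothing.
It fails at once if the pack is lifted off the lift plate (z of pack in the frame of dock above 0.024 m).
It fails at once if the pack is tipped (angle between pack's own z axis and vertical above 0.2 rad).
It fails at once if the start key is pushed in before the pack is home (value of joint start_key above 0.002 m and x of pack in the frame of dock below 0.02 m).
It fails at once if a loose thing by the dock is moved (distance of any of usb_stick, wick_reel, marker from where it was at the start of the episode above 0.015 m).
It also fails if it takes over 45 s, if anything falls off the work surface, if the arm or the gripper's body presses on something with over 40 N, if the wrist force passes 120 N, or if a joint passes its speed limit or range.

## Robot

A 6-joint arm with a two-finger parallel gripper is mounted at the origin on a cart in front of the work surface, level with it; the furniture and walls round the work are solid. World frame = base frame: x ahead of the robot, y to its left, z up, the work surface at z = 0. Lengths are in m, angles in rad, forces in N, time in s.
With the tool pointing down it reaches from about 0.375 to 0.9 m from the base axis. Payload 3.1 kg.
Tool frame: the origin (TCP) lies where the fingers leave the gripper's body, on its centre line; the fingertips stand 73 mm ahead of it and the grasp point (between the pads) lies 54 mm ahead of it; y points along the fingers, z is the direction in which the jaws open and shut, and the axes are right-handed (so a half turn about y gives the same grasp; the last joint's range is limited). The gripper opens to 85 mm and grips with 20 to 120 N. Pads are 22 mm wide; open, the fingers measure 114 mm over their backs; the gripper's body (76 mm by 85 mm) begins 54 mm behind the grasp point. The pads swing forward as they close: fully open they stand 13 mm farther back than shut.
Start: joints at [-0.178, 0.527, 1.433, -0, 1.181, -0.178], TCP at [0.625, 0, 0.304] pointing down, gripper open.
Joint ranges: [-3.08, 3.08], [-0.75, 2.2], [0.22, 2.44], [-1.43, 4.57], [0, 2.65], [-2.85, 2.85]. Speed limits (rad/s): [2.79, 2.79, 3.14, 3.14, 3.14, 3.14].

## Interface

Orientations are given as a unit quaternion [x, y, z, w].
In Python, from workcell import ctrl gives the robot as it stands.
- The arm moves only by the shell command python3 -m jog 'ROWS' [OPENING] [FORCE]. ROWS is JSON, a list of rows, each an object with "delta_pos": the shift along the tool's x, y, z in mm, a list of three; "twist": the turn about the tool's y in rad. In form: [{"delta_pos": [tx, ty, tz], "twist": twist}, ...]. A call has 1 to 10 rows; each row is the pose to reach, as a shift and turn from the pose commanded when the call began, along the tool's axes at that moment; what a row does not reach only later rows make up. A row lasts 1/12 s, in which the tool goes at most 41.7 mm and 7.16 degrees, less where a joint would pass 70% of its speed; a pose out of reach is approached as far as the arm can. A call with a gripper value outside its range is refused whole. OPENING is the opening, from 0 (shut) to 1 (fully open), set as the call begins (- or left out, the last holds). The fingers move at their own pace and stop on an object; FORCE is the grip in N (left out, the last holds). Time passes only in rows, so rows that repeat a pose let the fingers close. It gives the time, the measured TCP pose, the force and the opening at its end, in the units of the state.
- ctrl.state(): the state, without advancing time (a new reading comes with each control period).
- ctrl.capture(name): name is "scene" or "side" or "wrist"; returns a dict with "frame" (420x560x3 uint8, red, green, blue), "fx", "fy", "cx", "cy" (pixels), "k1" (the pictures are not rectified: a ray, as slopes to the right and down, at radius r is drawn at 1 + k1 r^2 times it, then the intrinsics apply), "cam_to_world" (4x4, takes a point from camera to world coordinates). Camera axes: x right, y up, looking along -z (the intrinsics and any distortion apply to the point x, -y, -z); pixel columns grow to the right and rows downward; lengths in m; the calibration is good to about 2 mm. A picture is of the moment at which its call begins. There is no depth.
- ctrl.close_job(): hands the job in, once; it reports no verdict.
Trained networks look in a picture, given as the dict that the camera call returned (one of the last four; its "shot" number tells which), for a name from the list of things; names that differ only in an ending like _2 or _b are one class to them, and where a whole thing is asked for, a point or a joint stands for the part that bears it (a point fixed in the world has none). Each returns a list of dicts, best first, with "confidence" (0 to 1); they miss things now and then, are a little off and sometimes report something else, mostly with a low value. They report only what shows in the picture. A call takes as long as a camera call. They do not tell look-alikes from the thing itself.
- ctrl.regions_of(picture, thing): "mask" (420x560 bool, what is visible of it) and "bbox" ([left, top, right, bottom] in pixels, round what is visible of it).
The state is a dict: "time_s": time; "joint_pos": joint angles; "qvel": joint speeds; "effort": joint torques, N m; "tool_pos": TCP position; "tool_rot": TCP orientation; "wrist_force": force on the tool from outside, world axes, zero at the start; "ft_torque": the same for the moment, N m; "width": opening from 0.0 (shut) to 1.0 (fully open).
Only numpy, scipy, OpenCV 4.12 (cv2) and the standard library are available. Lean on these libraries where they do the work, as an engineer would, in place of code of your own. Each camera call takes 0.05 s, during which the arm holds its last target. There are 200 camera calls.

## Working session

There is one attempt and no reset: what is moved stays moved. The work goes in short steps, Python scripts to look and compute and a shell command to move; the robot and the scene stay as the last step left them, time stands still between calls to the robot, and variables do not carry over. Pictures are saved under pics/ and viewed, about 8 in all and at most 12, crops included, and the job is handed in when it is done.

```bash
mkdir -p pics; ls; cat > h.py <<'E'
import numpy as np, cv2
from scipy.spatial.transform import Rotation as R
from workcell import ctrl
def save(p,name,box=None,scale=1):
    f=p["frame"]
    if box: f=f[box[1]:box[3],box[0]:box[2]]
    f=cv2.resize(f,None,fx=scale,fy=scale,interpolation=cv2.INTER_CUBIC)
    cv2.imwrite("pics/"+name,cv2.cvtColor(f,cv2.COLOR_RGB2BGR))
def proj(p,X):
    X=np.atleast_2d(X);T=np.linalg.inv(p["cam_to_world"]);c=X@T[:3,:3].T+T[:3,3]
    s=np.c_[c[:,0],-c[:,1]]/-c[:,2:3]; s=s*(1+p["k1"]*(s**2).sum(1,keepdims=True))
    return s*[p["fx"],p["fy"]]+[p["cx"],p["cy"]]
def ray(p,uv,z):
    uv=np.atleast_2d(uv).astype(float);d=(uv-[p["cx"],p["cy"]])/[p["fx"],p["fy"]];s=d.copy()
    for _ in range(20): s=d/(1+p["k1"]*(s**2).sum(1,keepdims=True))
    v=np.c_[s[:,0],-s[:,1],-np.ones(len(s))]@p["cam_to_world"][:3,:3].T;o=p["cam_to_world"][:3,3]
    return o+v*((z-o[2])/v[:,2])[:,None]
E
python3 - <<'E'
from h import *
s=ctrl.state();print({k:np.round(v,3) for k,v in s.items()})
for n in("scene","wrist","side"):
    p=ctrl.capture(n);save(p,n+"0.png",scale=1.4)
    print(n,p["cam_to_world"].round(3).tolist(),p["fx"],p["k1"])
    for t in("dock","pack","start_key","lift_plate","leaf"):
        for r in ctrl.regions_of(p,t)[:3]: print(t,round(r["confidence"],2),r["bbox"],int(r["mask"].sum()))
E
```

```text
pics
{'time_s': np.float64(0.0), 'joint_pos': array([-0.178,  0.528,  1.434,  0.   ,  1.181, -0.178]), 'qvel': array([ 0.   ,  0.   , -0.002,  0.001,  0.002, -0.002]), 'effort': array([ 0.0000e+00, -4.4234e+01, -1.7802e+01, -0.0000e+00,  8.0000e-03,
        0.0000e+00]), 'tool_pos': array([0.624, 0.   , 0.303]), 'tool_rot': array([-0.5  ,  0.501, -0.499,  0.5  ]), 'wrist_force': array([-0.072, -0.043, -0.169]), 'ft_torque': array([-0.036,  0.054, -0.015]), 'width': np.float64(1.004)}
scene [[-0.854, 0.384, -0.35, 0.165], [-0.519, -0.654, 0.55, 0.712], [-0.018, 0.652, 0.758, 0.854], [0.0, 0.0, 0.0, 1.0]] 427.63860094904635 -0.08251525774057686
dock 0.76 [214.5, 250.9, 308.3, 313.9] 2049
pack 0.79 [253.9, 272.5, 302.6, 304.0] 999
pack 0.71 [367.1, 161.3, 407.7, 186.2] 615
lift_plate 0.65 [229.6, 267.1, 251.9, 282.6] 187
leaf 0.57 [231.8, 269.3, 250.1, 280.7] 163
wrist [[1.0, -0.001, 0.002, 0.626], [0.001, 0.961, 0.278, 0.07], [-0.002, -0.278, 0.961, 0.373], [0.0, 0.0, 0.0, 1.0]] 352.50772963779144 -0.05174388681862975
pack 0.79 [40.6, 284.8, 101.0, 339.2] 1952
side [[0.96, 0.145, -0.237, 0.251], [-0.278, 0.438, -0.855, -0.871], [-0.02, 0.887, 0.461, 0.607], [0.0, 0.0, 0.0, 1.0]] 511.89340200055744 -0.12314956076998282
dock 0.69 [200.6, 175.0, 288.0, 211.3] 1149
pack 0.87 [204.6, 181.1, 250.4, 205.1] 599
pack 0.6 [216.9, 305.8, 266.5, 348.7] 1454
lift_plate 0.53 [206.4, 187.8, 268.3, 208.2] 88
leaf 0.56 [258.6, 182.9, 269.4, 187.1] 43
```

View pics/scene0.png

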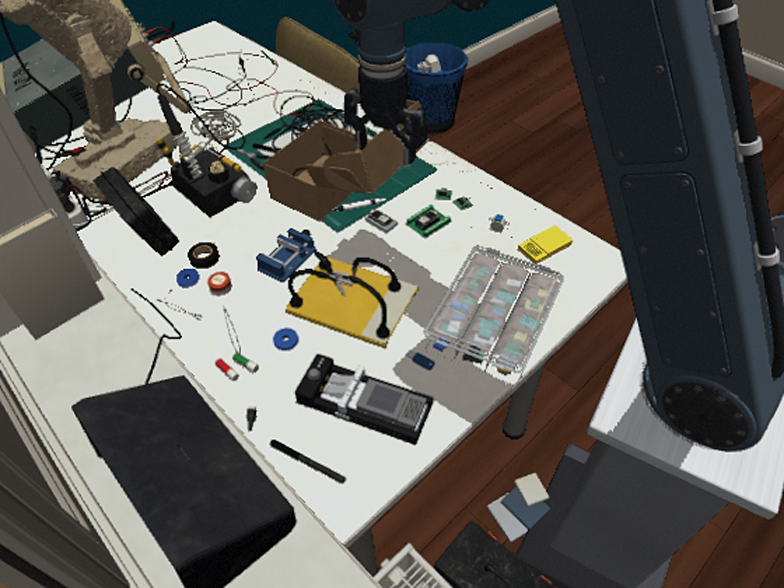

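View pics/side0.png

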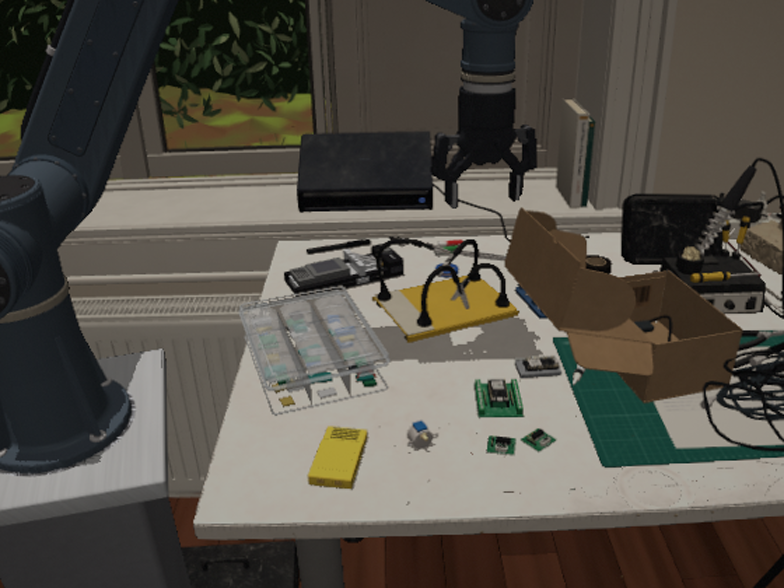

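The scene shows the dock at about (262,283) in raw pixels with the grey pack in it at (278,288). The only look-alike is the yellow pack at (388,173), which is rejected by colour. The helping-hands board stands right of the dock at (252,212).

```bash
python3 - <<'E'
from h import *
p=ctrl.capture("scene");q=ctrl.capture("side")
save(p,"crop1.png",(195,235,325,325),6)
for n,c in(("scene",p),("side",q)):
    for t in("dock","pack","usb_stick","marker","wick_reel"):
        for r in ctrl.regions_of(c,t)[:2]:
            m=r["mask"].astype(np.uint8);k,_=cv2.findContours(m,0,2);k=max(k,key=cv2.contourArea)
            b=cv2.boxPoints(cv2.minAreaRect(k)); z={"dock":.02,"pack":.034}.get(t,.005)
            w=ray(c,b,z); print(n,t,round(r["confidence"],2),ray(c,np.array(np.nonzero(m))[::-1].mean(1),z)[0,:2].round(3),w[:,:2].round(3).tolist())
E
```

```text
scene dock 0.63 [0.497 0.32 ] [[0.578, 0.373], [0.612, 0.276], [0.384, 0.248], [0.365, 0.341]]
scene pack 0.85 [ 0.358 -0.155] [[0.402, -0.125], [0.357, -0.233], [0.313, -0.185], [0.359, -0.083]]
scene pack 0.68 [0.432 0.304] [[0.474, 0.341], [0.491, 0.284], [0.389, 0.268], [0.376, 0.324]]
scene usb_stick 0.48 [0.44 0.19] [[0.466, 0.201], [0.469, 0.179], [0.42, 0.18], [0.417, 0.202]]
scene marker 0.72 [0.493 0.441] [[0.563, 0.453], [0.566, 0.441], [0.433, 0.432], [0.431, 0.444]]
scene wick_reel 0.5 [0.671 0.273] [[0.702, 0.265], [0.667, 0.244], [0.641, 0.279], [0.675, 0.3]]
side pack 0.67 [ 0.357 -0.216] [[0.311, -0.246], [0.36, -0.133], [0.407, -0.179], [0.355, -0.283]]
side pack 0.58 [0.429 0.285] [[0.376, 0.321], [0.494, 0.342], [0.482, 0.251], [0.371, 0.233]]
side marker 0.48 [0.504 0.447] [[0.437, 0.462], [0.573, 0.472], [0.565, 0.434], [0.433, 0.425]]
side wick_reel 0.47 [0.67  0.261] [[0.661, 0.268], [0.673, 0.264], [0.667, 0.248], [0.655, 0.252]]
```

View pics/crop1.png

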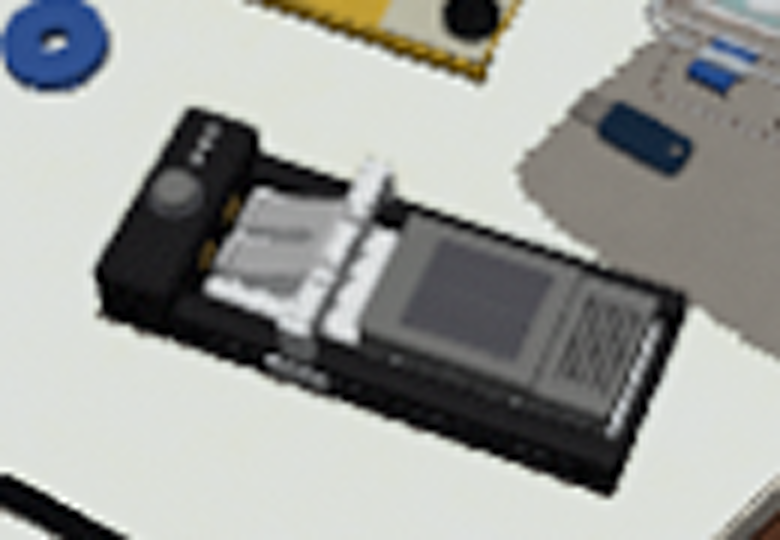

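Close crop: grey pack with the ribbed thumb step at crop (605,345), bridge at (345,240), start key at (178,190) and terminal block at the left. That is the right thing. I'll fit the dock pose from these corners.

```bash
cat > fit.py <<'E'
from h import *
from scipy.optimize import least_squares
def fit(p,M,uv,x0):
    M=np.array(M,float)/1000;uv=np.array(uv,float)
    def W(x,M): c,s=np.cos(x[2]),np.sin(x[2]);return np.c_[x[0]+c*M[:,0]-s*M[:,1],x[1]+s*M[:,0]+c*M[:,1],M[:,2]]
    r=least_squares(lambda x:(proj(p,W(x,M))-uv).ravel(),x0,loss="soft_l1")
    return r.x,(proj(p,W(r.x,M))-uv).round(1)
E
python3 - <<'E'
from fit import *
p=ctrl.capture("scene")
f=lambda c:(np.array(c)+.5)/6-.5+[195,235]
x,e=fit(p,[[91.5,0,42],[108,-42,36],[75,-42,36],[108,42,36],[-102,-42,21],[-102,42,0],[108,42,0]],
 f([[178,190],[190,110],[258,135],[100,272],[685,295],[612,495],[105,315]]),[.47,.31,.16]);print(x,e.tolist())
# pack top corners front: z 34 ; riser line
w=ray(p,f([[360,340],[410,215]]),.034);r=ray(p,f([[605,345]]),.031)
c,s=np.cos(x[2]),np.sin(x[2]);T=lambda w:((w[:,:2]-x[:2])@np.array([[c,-s],[s,c]])).round(4).tolist()
print("front",T(w),"step",T(r))
E
```

```text
[0.47681497 0.30822001 0.16170006] [[-0.3, -0.0], [-0.2, -1.3], [1.1, -1.3], [-2.0, 0.1], [1.4, -0.7], [0.3, 2.0], [-0.6, 1.2]]
front [[0.0022, 0.0297], [0.0068, -0.0268]] step [[-0.0812, -0.0027]]
```

```bash
python3 -m jog '[{"delta_pos":[-40,0,-25],"twist":-0.12},{"delta_pos":[-75,0,-50],"twist":-0.24},{"delta_pos":[-110,0,-75],"twist":-0.36},{"delta_pos":[-145,0,-95],"twist":-0.48},{"delta_pos":[-180,0,-115],"twist":-0.60},{"delta_pos":[-215,0,-135],"twist":-0.72},{"delta_pos":[-250,0,-150],"twist":-0.84},{"delta_pos":[-280,0,-165],"twist":-0.96},{"delta_pos":[-300,0,-175],"twist":-1.08},{"delta_pos":[-300,0,-175],"twist":-1.2}]' 0 40
```

```text
time_s: 2.38
tool_pos: [0.4474, 0.3037, 0.3041]
tool_rot: [-0.695, 0.127, -0.126, 0.696]
wrist_force: [0.3, -0.7, -0.3]
width: -0.004
```

```bash
python3 -m jog '[{"delta_pos":[0,0,0],"twist":-0.12},{"delta_pos":[0,0,0],"twist":-0.24},{"delta_pos":[0,0,0],"twist":-0.36},{"delta_pos":[0,0,0],"twist":-0.48},{"delta_pos":[0,0,0],"twist":-0.533},{"delta_pos":[0,0,0],"twist":-0.533}]'
python3 - <<'E'
from h import *
p=ctrl.capture("wrist");save(p,"w1.png",scale=1.4);np.save("w1.npy",p,allow_pickle=True)
s=ctrl.state();print(s["tool_pos"],R.from_quat(s["tool_rot"]).as_matrix().round(3).tolist(),p["cam_to_world"].round(3).tolist())
E
```

```text
time_s: 2.88
tool_pos: [0.45, 0.3001, 0.304]
tool_rot: [-0.705, -0.058, 0.058, 0.705]
wrist_force: [-0.2, -0.6, -0.3]
width: 0.002
[0.45000117 0.30006884 0.30399236] [[0.987, 0.0, -0.16], [0.16, 0.0, 0.987], [0.0, -1.0, 0.0]] [[-0.163, -0.948, -0.272, 0.381], [0.987, -0.157, -0.044, 0.288], [-0.001, -0.275, 0.961, 0.374], [0.0, 0.0, 0.0, 1.0]]
```

View pics/w1.png

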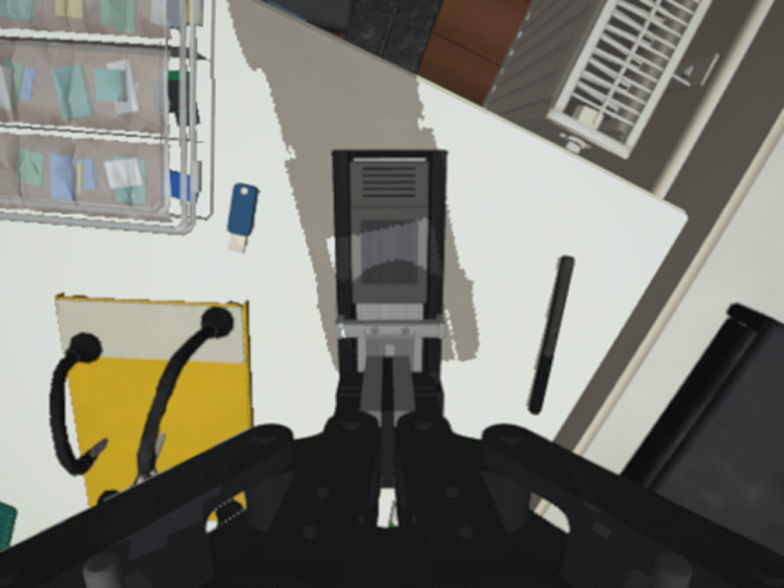

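Wrist view (1.4x): dock rear corners at (333,152) and (447,152), riser at y≈205, pack front at y≈303, bridge at y≈327. The usb stick at (242,215) and the marker at (552,335) are clear of the path.

```bash
python3 - <<'E'
from fit import *
p=np.load("w1.npy",allow_pickle=True).item()
f=lambda c:(np.array(c)+.5)/1.4-.5
x,e=fit(p,[[-102,-42,21],[-102,42,21],[19,-42,34],[19,42,34]],f([[333,152],[447,152],[338,320],[443,320]]),[.477,.308,.162]);print(x,e.tolist())
c,s=np.cos(x[2]),np.sin(x[2]);T=lambda w:((w[:,:2]-x[:2])@np.array([[c,-s],[s,c]])).round(4).tolist()
print("rear",T(ray(p,f([[352,159],[427,159]]),.031)),"riser",T(ray(p,f([[350,205],[428,205]]),.033)),"front",T(ray(p,f([[355,303],[424,303]]),.034)))
t=np.array([.45,.3001,.304]);u=np.array([.987,.16,0]);v=np.array([-.16,.987,0])
for a in(-11,0,11): print((proj(p,t+[0,0,-.073]+u*a/1000)*1.4).round())
r=x[:2]+np.array([c,s])*-.06
print("key",x[:2]+np.array([c,s])*.0915)
for fr in(x,[.4768,.3082,.1617]):
    d=np.array(fr[:2])-t[:2];print("dock origin in tool x,z",d@u[:2],d@v[:2])
save(p,"w1c.png",(215,90,345,380),2)
E
```

```text
[0.47964687 0.30637534 0.1648149 ] [[-2.7, -1.0], [2.9, -1.1], [-3.9, 2.0], [3.4, 2.0]]
rear [[-0.0964, -0.0257], [-0.0964, 0.0247]] riser [[-0.0659, -0.0275], [-0.0659, 0.0258]] front [[0.0039, -0.0253], [0.0039, 0.0244]]
[[389. 349.]]
[[389. 381.]]
[[389. 412.]]
key [0.56990693 0.32138772]
dock origin in tool x,z 0.030265515972467755 0.0014502611110213358
dock origin in tool x,z 0.02774759999999999 0.0037066999999999977
```

View pics/w1c.png

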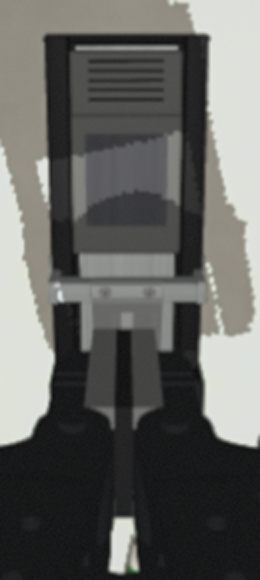

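```bash
python3 -m jog '[{"delta_pos":[-24,20,2],"twist":0},{"delta_pos":[-48,55,2],"twist":0},{"delta_pos":[-48,90,2],"twist":0},{"delta_pos":[-48,125,2],"twist":0},{"delta_pos":[-48,155,2],"twist":0},{"delta_pos":[-48,170,2],"twist":0},{"delta_pos":[-48,178,2],"twist":0},{"delta_pos":[-48,180,2],"twist":0},{"delta_pos":[-48,180,2],"twist":0}]'
python3 - <<'E'
from h import *
p=ctrl.capture("wrist");save(p,"w2.png",scale=1.4);np.save("w2.npy",p,allow_pickle=True)
E
```

```text
time_s: 3.68
tool_pos: [0.4026, 0.2944, 0.1239]
tool_rot: [-0.705, -0.057, 0.057, 0.705]
wrist_force: [-1.2, 0.7, 0.4]
width: -0.002
```

View pics/w2.png

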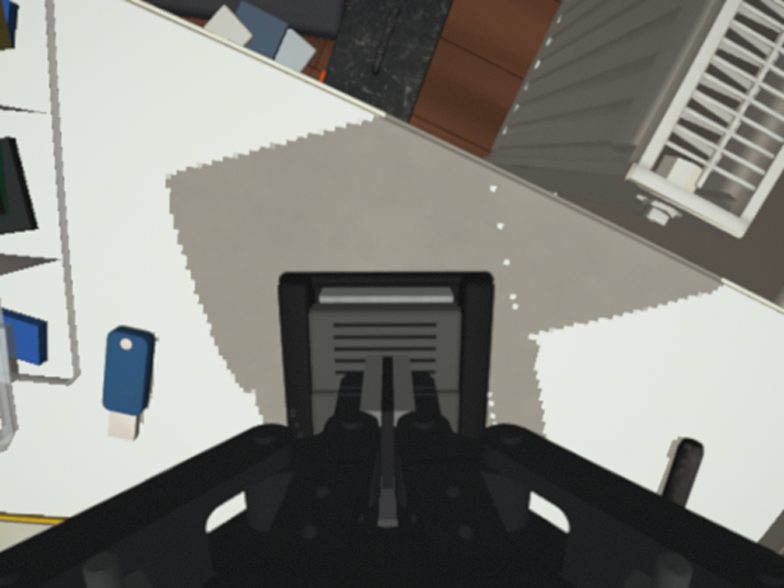

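Wrist view from near: fingers are over the ribbed step, with the pack's rear edge at y≈304, the riser at y≈391 and the pack between x 309 and 462.

```bash
python3 - <<'E'
from h import *
p=np.load("w2.npy",allow_pickle=True).item()
f=lambda c:(np.array(c)+.5)/1.4-.5
s=ctrl.state();t=s["tool_pos"];M=R.from_quat(s["tool_rot"]).as_matrix()
for n,uv,z in(("rear",[[309,304],[462,304]],.031),("riserfoot",[[312,391],[460,391]],.031),("tiprear",[[388,356]],t[2]-.073)):
    print(n,((ray(p,f(uv),z)-t)@M).round(4).tolist())
E
```

```text
rear [[-0.02, 0.0935, -0.0278], [-0.02, 0.0935, 0.025]]
riserfoot [[0.0132, 0.0936, -0.0281], [0.0131, 0.0936, 0.0258]]
tiprear [[-0.0094, 0.073, -0.0005]]
```

```bash
python3 -m jog '[{"delta_pos":[0,12,-1],"twist":0},{"delta_pos":[0,18,-1],"twist":0},{"delta_pos":[0,22,-1],"twist":0},{"delta_pos":[0,25,-1],"twist":0},{"delta_pos":[0,27,-1],"twist":0},{"delta_pos":[0,28,-1],"twist":0},{"delta_pos":[0,28,-1],"twist":0}]'
```

```text
time_s: 4.32
tool_pos: [0.403, 0.2935, 0.0971]
tool_rot: [-0.705, -0.058, 0.057, 0.705]
wrist_force: [-0.2, -1.5, 8.7]
width: -0.003
```

```bash
python3 -m jog '[{"delta_pos":[0,1,0],"twist":0},{"delta_pos":[0,2,0],"twist":0},{"delta_pos":[0,3,0],"twist":0},{"delta_pos":[0,3,0],"twist":0},{"delta_pos":[0,3,0],"twist":0}]'; python3 -c "
from h import *
p=ctrl.capture('side');save(p,'s2.png',(180,150,310,230),6)"
```

```text
time_s: 4.73
tool_pos: [0.4029, 0.2935, 0.0953]
tool_rot: [-0.705, -0.058, 0.056, 0.705]
wrist_force: [-2.2, -1.5, 16.3]
width: 0.001
```

View pics/s2.png

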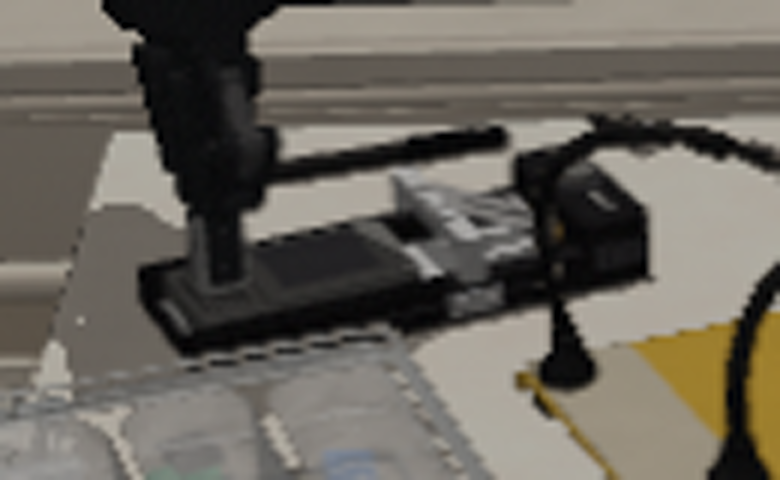

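Side view: the fingertips press on the step near crop (215,285), and the pack looks flush with the walls. The tip height (22 mm) agrees that the plate has bottomed. I'll press slightly harder and start the slide.

```bash
python3 -m jog '[{"delta_pos":[0,1.5,0],"twist":0},{"delta_pos":[1,2.5,0],"twist":0},{"delta_pos":[4,2.5,0],"twist":0},{"delta_pos":[8,2.5,0],"twist":0},{"delta_pos":[12,2.5,0],"twist":0},{"delta_pos":[16,2.5,0],"twist":0},{"delta_pos":[20,2.5,0],"twist":0},{"delta_pos":[24,2.5,0],"twist":0},{"delta_pos":[27,2.5,0],"twist":0},{"delta_pos":[27,2.5,0],"twist":0}]'
```

```text
time_s: 5.62
tool_pos: [0.4219, 0.296, 0.0949]
tool_rot: [0.706, 0.052, -0.063, -0.703]
wrist_force: [-17.2, -3.7, 45.3]
width: -0.0
```

```bash
python3 -c "
from h import *
s=ctrl.state();print(s['wrist_force'],s['tool_pos'],s['time_s'])
p=ctrl.capture('scene');save(p,'s3.png',(195,235,325,325),6)
s=ctrl.state();print(s['wrist_force'],s['tool_pos'],s['time_s'])"
```

```text
[-17.22900937  -3.7387204   45.31679801] [0.42188377 0.29598297 0.09493292] 5.6167
[-17.23609105  -3.05874014  44.27289851] [0.42186141 0.29597901 0.09494101] 5.6667
```

View pics/s3.png

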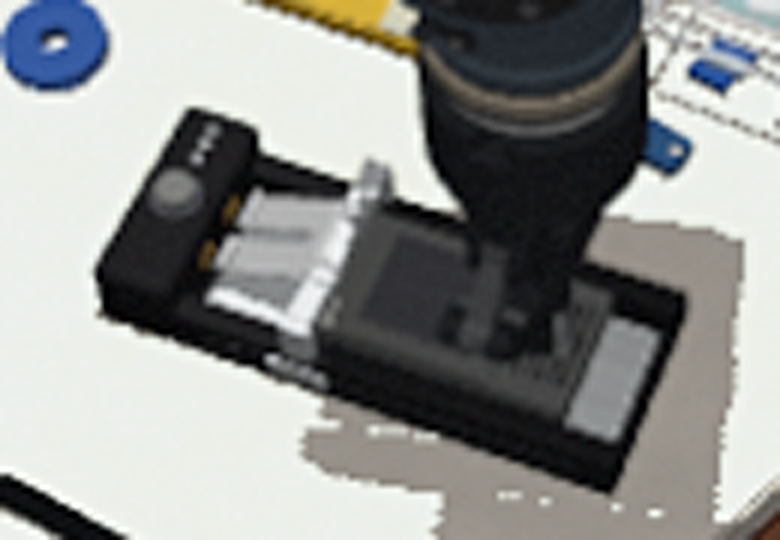

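The scene shows the pack moved ~19 mm with its front at the bridge (crop (320,300)). The press of 45 N is more than needed, so I'll ease it by 2 mm and go on.

```bash
python3 -m jog '[{"delta_pos":[2,-1,0],"twist":0},{"delta_pos":[5,-2,0],"twist":0},{"delta_pos":[8,-2,0],"twist":0},{"delta_pos":[11,-2,0],"twist":0},{"delta_pos":[14,-2,0],"twist":0},{"delta_pos":[14,-2,0],"twist":0}]'
```

```text
time_s: 6.17
tool_pos: [0.4396, 0.2993, 0.0954]
tool_rot: [0.705, 0.055, -0.06, -0.704]
wrist_force: [-9.2, -2.3, 26.5]
width: 0.002
```

```bash
python3 -m jog '[{"delta_pos":[4,0,0],"twist":0},{"delta_pos":[8,0,0],"twist":0},{"delta_pos":[12,0,0],"twist":0},{"delta_pos":[16,0,0],"twist":0},{"delta_pos":[20,0,0],"twist":0},{"delta_pos":[20,0,0],"twist":0}]'
```

```text
time_s: 6.67
tool_pos: [0.4582, 0.3024, 0.0955]
tool_rot: [0.705, 0.054, -0.061, -0.704]
wrist_force: [-10.8, -2.1, 28.2]
width: -0.004
```

```bash
python3 -m jog '[{"delta_pos":[4,0,0],"twist":0},{"delta_pos":[8,0,0],"twist":0},{"delta_pos":[12,0,0],"twist":0},{"delta_pos":[15,0,0],"twist":0},{"delta_pos":[17,0,0],"twist":0},{"delta_pos":[17,0,0],"twist":0}]'
```

```text
time_s: 7.17
tool_pos: [0.4674, 0.3035, 0.0954]
tool_rot: [0.707, 0.047, -0.067, -0.703]
wrist_force: [-23.3, -2.8, 37.9]
width: 0.001
```

```bash
python3 -m jog '[{"delta_pos":[3,0,0],"twist":0},{"delta_pos":[6,0,0],"twist":0},{"delta_pos":[9,0,0],"twist":0},{"delta_pos":[9,0,0],"twist":0}]'; python3 -c "
from h import *
p=ctrl.capture('scene');save(p,'s4.png',(195,235,325,325),6);np.save('s4.npy',p,allow_pickle=True)"
```

```text
time_s: 7.5
tool_pos: [0.4756, 0.3049, 0.0953]
tool_rot: [0.707, 0.047, -0.068, -0.702]
wrist_force: [-25.1, -3.8, 38.1]
width: -0.004
```

View pics/s4.png

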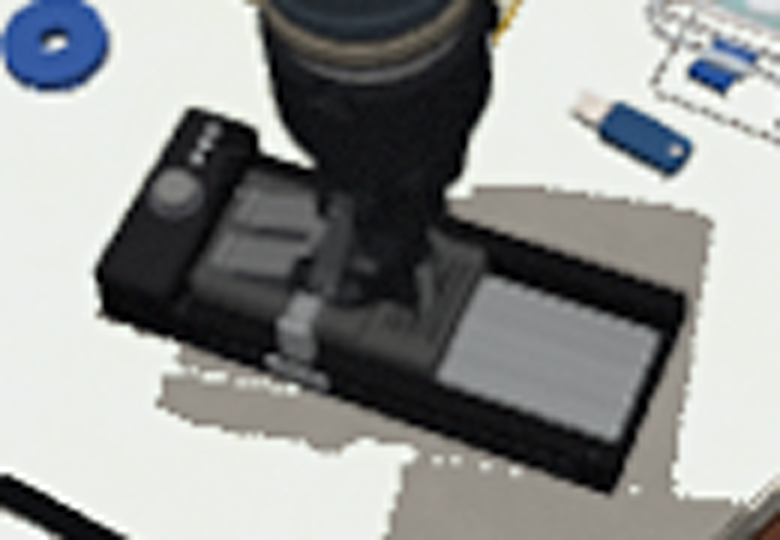

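The pack is far under the spring, with its front near the terminal block (crop ~(190,290)). I'll push on until it stalls.

```bash
python3 -m jog '[{"delta_pos":[2,0,0],"twist":0},{"delta_pos":[4,0,0],"twist":0},{"delta_pos":[6,0,0],"twist":0},{"delta_pos":[6,0,0],"twist":0}]'; python3 -m jog '[{"delta_pos":[2,0,0],"twist":0},{"delta_pos":[4,0,0],"twist":0},{"delta_pos":[6,0,0],"twist":0},{"delta_pos":[6,0,0],"twist":0}]'
```

```text
time_s: 7.88
tool_pos: [0.4765, 0.3051, 0.0952]
tool_rot: [0.708, 0.042, -0.072, -0.702]
wrist_force: [-32.9, -2.9, 46.2]
width: 0.002
time_s: 8.22
tool_pos: [0.4774, 0.3053, 0.0952]
tool_rot: [0.708, 0.038, -0.076, -0.701]
wrist_force: [-40.0, -3.7, 53.4]
width: -0.003
```

It has stalled: 12 mm commanded gave under 2 mm of movement, and force rose to 40 N. So the pack is home. Next I'll relieve push and press together and go up.

```bash
python3 -m jog '[{"delta_pos":[-4,0,0],"twist":0},{"delta_pos":[-8,0,0],"twist":0},{"delta_pos":[-12,-1,0],"twist":0},{"delta_pos":[-15,-2,0],"twist":0},{"delta_pos":[-17,-3,0],"twist":0},{"delta_pos":[-18,-3,0],"twist":0}]'
```

```text
time_s: 8.72
tool_pos: [0.4749, 0.3048, 0.0956]
tool_rot: [0.706, 0.052, -0.063, -0.703]
wrist_force: [-10.8, -1.3, 10.1]
width: 0.001
```

```bash
python3 -m jog '[{"delta_pos":[-1,-1,0],"twist":0},{"delta_pos":[-3,-3,0],"twist":0},{"delta_pos":[-6,-7,0],"twist":0},{"delta_pos":[-7,-20,0],"twist":0},{"delta_pos":[-7,-40,0],"twist":0},{"delta_pos":[-7,-65,0],"twist":0},{"delta_pos":[-7,-90,0],"twist":0},{"delta_pos":[-7,-90,0],"twist":0}]'
python3 - <<'E'
from h import *
p=ctrl.capture("wrist");save(p,"w5.png",scale=1.4);np.save("w5.npy",p,allow_pickle=True)
s=ctrl.state();print(s["tool_pos"],s["wrist_force"])
for r in ctrl.regions_of(p,"start_key")[:2]:print(r["confidence"],r["bbox"])
E
```

```text
time_s: 9.38
tool_pos: [0.4789, 0.3065, 0.1914]
tool_rot: [-0.704, -0.062, 0.053, 0.706]
wrist_force: [-0.1, -0.4, -0.3]
width: -0.005
[0.4780046  0.3061233  0.18943313] [ 0.19540396  0.52628987 -0.38114642]
```

View pics/w5.png

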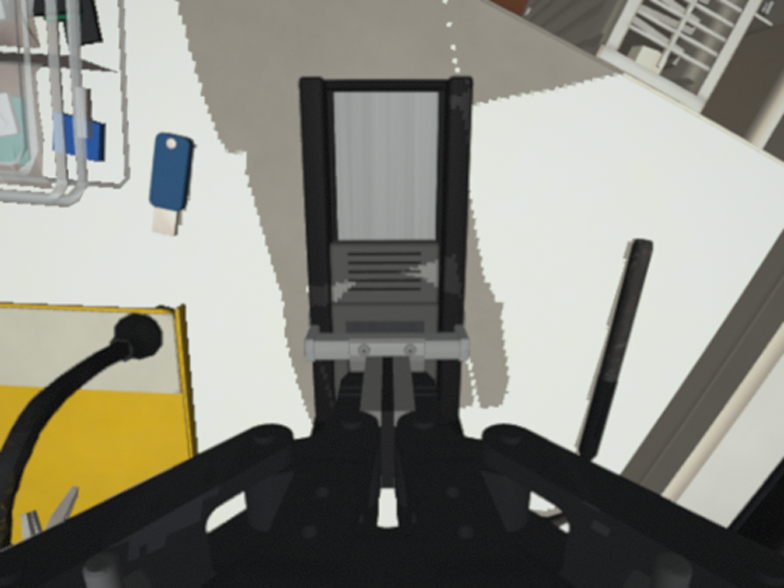

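Wrist view: the pack is held down under the bridge, with its rear edge at y≈242 and the dock's rear end at y≈80. I'll check the distance numerically and find the key from the scene picture.

```bash
python3 - <<'E'
from fit import *
p=np.load("w5.npy",allow_pickle=True).item();f=lambda c:(np.array(c)+.5)/1.4-.5
s=ctrl.state();t=s["tool_pos"];M=R.from_quat(s["tool_rot"]).as_matrix()
g=lambda q,uv,z:((ray(q,uv,z)-t)@M).round(4).tolist()
print("wall",g(p,f([[302,80],[471,80]]),.021),"rear",g(p,f([[332,242],[439,242]]),.023),"bridge rear top",g(p,f([[305,335],[468,335]]),.038))
for n in("scene","side"):
    c=ctrl.capture(n)
    for r in ctrl.regions_of(c,"start_key")[:2]:
        uv=np.array(np.nonzero(r["mask"]))[::-1].mean(1);print(n,"key",r["confidence"],uv,g(c,uv,.041),int(r["mask"].sum()))
    if n=="scene": save(c,"s5.png",(195,235,325,325),6)
    if n=="scene": print("key click first crop",g(c,(np.array([[176,190]])+.5)/6-.5+[195,235],.042))
for X in ([.477,.308,.162],[.4796,.3064,.1648]):
    k=np.array(X[:2])+.0915*np.array([np.cos(X[2]),np.sin(X[2])]);print("key by dock fit",((np.r_[k,.042]-t)@M).round(4))
E
```

```text
wall [[-0.0986, 0.1661, -0.0385], [-0.0987, 0.1662, 0.038]] rear [[-0.0246, 0.1645, -0.0268], [-0.0247, 0.1646, 0.0253]] bridge rear top [[0.018, 0.1498, -0.0395], [0.018, 0.1498, 0.0392]]
scene key 0.64 [256.68318584 283.03362832] [[0.004, 0.1467, 0.015]] 565
key click first crop [[0.0911, 0.1462, 0.0025]]
key by dock fit [0.0913 0.1462 0.0022]
key by dock fit [0.0936 0.1462 0.0004]
```

View pics/s5.png

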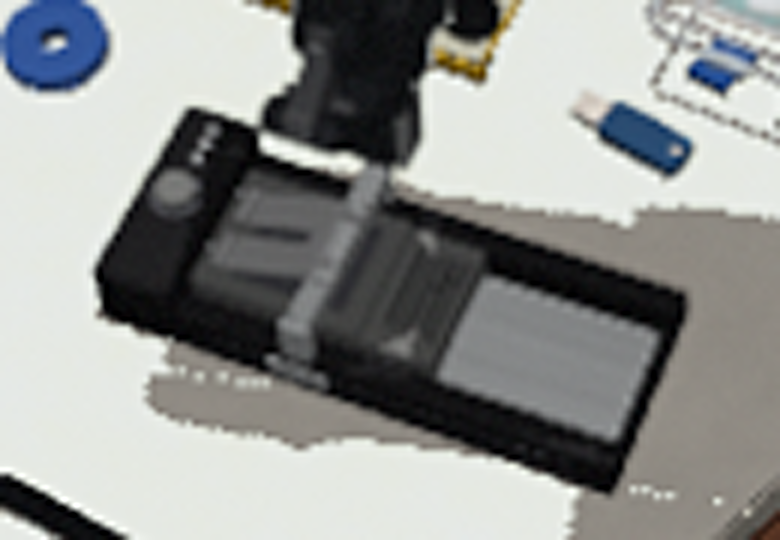

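Scale-corrected, the pack's rear is 76.7 mm ahead of the dock's rear end (77 when home) and 44.2 mm behind the bridge's rear edge (44 when home). The key lies about 92 mm ahead and 2 mm left in the tool frame. The network's key box was the whole dock, so I'm not using it.

```bash
python3 -m jog '[{"delta_pos":[30,0,1],"twist":0},{"delta_pos":[60,0,2],"twist":0},{"delta_pos":[85,0,2],"twist":0},{"delta_pos":[92,20,2],"twist":0},{"delta_pos":[92,45,2],"twist":0},{"delta_pos":[92,60,2],"twist":0},{"delta_pos":[92,68,2],"twist":0},{"delta_pos":[92,68,2],"twist":0}]'
```

```text
time_s: 10.35
tool_pos: [0.5643, 0.3213, 0.1144]
tool_rot: [0.705, 0.055, -0.059, -0.704]
wrist_force: [-0.9, -0.9, 1.7]
width: -0.002
```

```bash
python3 -m jog '[{"delta_pos":[0,-4,0],"twist":0},{"delta_pos":[4,-4,0],"twist":0},{"delta_pos":[4,0,0],"twist":0},{"delta_pos":[4,2,0],"twist":0},{"delta_pos":[4,4,0],"twist":0},{"delta_pos":[4,5,0],"twist":0},{"delta_pos":[4,5,0],"twist":0}]'
```

```text
time_s: 10.93
tool_pos: [0.5703, 0.3229, 0.1129]
tool_rot: [-0.705, -0.058, 0.057, 0.705]
wrist_force: [-1.2, -0.4, 3.5]
width: -0.002
```

```bash
python3 -m jog '[{"delta_pos":[0,1,0],"twist":0},{"delta_pos":[0,2,0],"twist":0},{"delta_pos":[0,3,0],"twist":0},{"delta_pos":[0,4,0],"twist":0},{"delta_pos":[0,4,0],"twist":0},{"delta_pos":[0,4,0],"twist":0}]'
```

```text
time_s: 11.43
tool_pos: [0.5703, 0.3229, 0.1106]
tool_rot: [-0.705, -0.058, 0.057, 0.705]
wrist_force: [-1.5, -0.2, 13.0]
width: 0.002
```

Tip height 37.6 mm and 13 N, above the key's 5 N: the key is bottomed. Release and retreat.

```bash
python3 -m jog '[{"delta_pos":[0,-4,0],"twist":0},{"delta_pos":[0,-10,0],"twist":0},{"delta_pos":[0,-25,0],"twist":0},{"delta_pos":[0,-50,0],"twist":0},{"delta_pos":[0,-80,0],"twist":0},{"delta_pos":[-30,-110,0],"twist":0},{"delta_pos":[-60,-140,0],"twist":0},{"delta_pos":[-90,-170,0],"twist":0},{"delta_pos":[-120,-180,0],"twist":0},{"delta_pos":[-120,-180,0],"twist":0}]'
python3 - <<'E'
from h import *
p=ctrl.capture("wrist");save(p,"w6.png",(160,60,420,360),2);np.save("w6.npy",p,allow_pickle=True)
c=ctrl.capture("scene");save(c,"s6.png",(195,235,325,325),6)
a=cv2.imread("pics/s5.png");b=cv2.imread("pics/s6.png");a=cv2.resize(np.hstack([a,b]),None,fx=.5,fy=.5)
w=cv2.imread("pics/w6.png");w=cv2.resize(w,(390,450));o=np.zeros((450+a.shape[0]*0,390,3),np.uint8)
o=np.zeros((560,790,3),np.uint8);o[:270,:780]=a;w=cv2.resize(w,(250,288));o[272:560,:250]=w;cv2.imwrite("pics/fin.png",o)
s=ctrl.state();print(s["tool_pos"],s["wrist_force"],s["time_s"])
E
```

```text
time_s: 12.27
tool_pos: [0.4455, 0.3025, 0.2906]
tool_rot: [0.705, 0.057, -0.059, -0.705]
wrist_force: [-0.9, -0.4, -0.7]
width: 0.002
[0.45016132 0.30322301 0.28892095] [ 1.3566493  -0.08265286  0.08815227] 12.3667
```

View pics/fin.png

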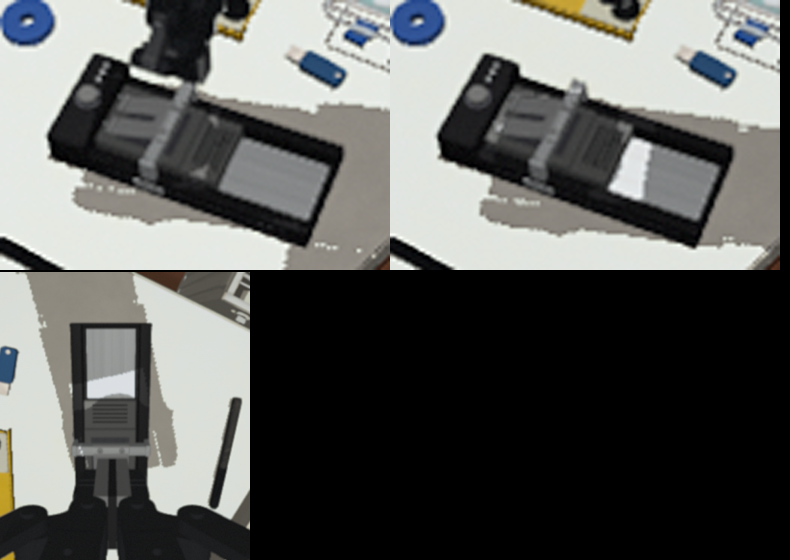

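```bash
python3 - <<'E'
from h import *
c=ctrl.capture("scene");f=lambda c:(np.array(c)+.5)/6-.5+[195,235]
for X in ([.4768,.3082,.1617],[.4796,.3064,.1648]):
    T=lambda M:(np.array([[np.cos(X[2])*x-np.sin(X[2])*y+X[0],np.sin(X[2])*x+np.cos(X[2])*y+X[1],z] for x,y,z in M]))
    for x in(-.025,-.03): print(((proj(c,T([[x,-.027,.023],[x,.027,.023],[-.102,-.0285,.021],[-.102,.0285,.021],[.019,-.042,.034]]))-[195,235])*6+2.5).round(0).tolist())
save(c,"s7.png",(215,245,295,305),9.9)
E
```

```text
[[489.0, 256.0], [433.0, 373.0], [681.0, 320.0], [628.0, 448.0], [397.0, 174.0]]
[[501.0, 260.0], [445.0, 377.0], [681.0, 320.0], [628.0, 448.0], [397.0, 174.0]]
[[485.0, 249.0], [429.0, 366.0], [677.0, 312.0], [624.0, 440.0], [393.0, 168.0]]
[[497.0, 253.0], [442.0, 370.0], [677.0, 312.0], [624.0, 440.0], [393.0, 168.0]]
```

The observed rear edge at crop (488,265)–(437,375) matches the prediction for home, (489,256)–(433,373), better than for 5 mm short. Handing in.

```bash
python3 -c "
from workcell import ctrl
print(ctrl.close_job(), ctrl.state()['time_s'])"
```

```text
the job is handed in; nothing more can be done
the job is handed in; nothing more can be done
```

I pressed the grey pack down with the closed fingertips and slid it about 73 mm under the bridge and drag spring until it stalled. I then backed off, pushed the start key in and let it come back. The job was handed in with about 12.5 s on the robot's clock, but it gives no verdict.

**Checks that agreed:**
- **Plate down:** the fingertips were at 22 mm while pressing, which means the lift plate was at its stop.
- **Pack home:** at the end of the slide, 12 mm of commanded travel moved the tool under 2 mm, and the push rose from 25 to 40 N.
- **Pack position:** after a scale correction, the wrist picture puts the pack's rear 76.7 mm ahead of the dock's rear end (77 mm when home). The scene picture also fits home to within about 2 mm.
- **Start key:** it bottomed at 13 N with the tips at 37.6 mm, and the last scene picture shows it out again.
- **Loose things:** the usb stick and marker look unmoved, by eye only. I did not re-check the wick reel.
- **Robot:** the gripper is well clear of the dock.

**Checks that failed or disagreed:**
- **Wrist picture scale:** lengths came out about 3.5% short, so I corrected them against the dock's known size. Uncorrected, the pack would read about 3 mm short of home.
- **Start key detection:** the network's only detection was wrong, so I placed the key from the dock fit and the picture.
- **Last close crop:** the viewer refused it because the 12-picture limit was used up. The pack's final position is therefore known to about 2 mm, against the 2.5 mm allowed.
- **Press force:** it briefly reached 53 N during the slide, more than needed but below the 120 N wrist limit.

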